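Set the stirrer's speed dial to the flag and start it

ROBOT

A 7-joint arm with a two-finger parallel gripper is mounted at the origin on a cart in front of the work surface, level with it; the furniture and walls round the work are solid. World frame = base frame: x ahead of the robot, y to its left, z up, the work surface at z = 0. Lengths are in m, angles in rad, forces in N, time in s.
With the tool pointing down it reaches from about 0.35 to 0.9 m from the base axis. Payload 7.2 kg.
Tool frame: the origin (TCP) lies on the mounting face of the last link; the fingertips stand 173 mm ahead of it and the grasp point (between the pads) lies 155 mm ahead of it; z points along the fingers, y is the line along which they close (so a half turn about z gives the same grasp; the last joint's range is limited). The gripper opens to 85 mm and grips with 20 to 120 N. Pads are 22 mm wide; open, the fingers measure 114 mm over their backs; the gripper's body (76 mm by 85 mm) begins 54 mm behind the grasp point. The pads swing forward as they close: fully open they stand 13 mm farther back than shut.
Start: joints at [1.211, 0.411, -0.013, 1.596, 0.006, 1.134, -0.082], TCP at [0.18, -0.599, 0.405] pointing down, gripper open.
Joint ranges: [-2.95, 2.95], [-0.29, 1.99], [-1.47, 1.44], [0.14, 2.54], [-1.03, 4.17], [0.13, 1.85], [-2.86, 2.86]. Speed limits (rad/s): [2.39, 2.39, 3.01, 3.01, 3.14, 3.14, 3.14].

INTERFACE

Orientations are given as [roll, pitch, yaw] about the fixed x, y, z axes, in that order (R = Rz(yaw) Ry(pitch) Rx(roll)).
In Python, from plant import ctrl gives the robot as it stands.
- The arm moves only by the tool arm_command, never from a script. Its argument "rows" is text: rows parted by semicolons, each of 5 numbers parted by spaces: the shift along the world's x, y, z normalised to -1 to 1, where 1 is 120 mm, then the turn about the world's z normalised to -1 to 1, where 1 is 90 degrees, then the opening in per cent of the stroke, from 0 (shut) to 100 (fully open). In form: x y z twist jaw; .... A call has exactly 8 rows; each row is the pose to reach, as a shift and turn from the pose commanded when the call began; what a row does not reach only later rows make up. A row lasts 1/8 s, in which the tool goes at most 62.5 mm and 10.7 degrees, less where a joint would pass 70% of its speed; a pose out of reach is approached as far as the arm can. A call with a number of a shift or a turn outside -1 to 1 is refused whole. A call with a gripper value outside its range is refused whole. The fingers move at their own pace and stop on an object; "grip_force" is the grip in N (left out, the last holds). Time passes only in rows, so rows that repeat a pose let the fingers close, or fill a call up. It gives the time, the measured TCP pose, the force, the opening and the grip force at its end, in the units of the state.
- ctrl.get_state(): the state, without advancing time (a new reading comes with each control period).
- ctrl.snapshot(name): name is "side" or "top" or "wrist"; returns a dict with "frame" (480x640x3 uint8, blue, green, red), "depth" (480x640 float32, m along the optical axis (not along the pixel's ray), 0 where there is no reading), "fx", "fy", "cx", "cy" (pixels), "distortion" ([k1, k2, p1, p2, k3] as OpenCV has them; the pictures are not rectified), "pose" (4x4, takes a point from camera to world coordinates). Camera axes: x right, y down, z forward; pixel columns grow to the right and rows downward; lengths in m; the calibration is good to about 2 mm. A picture is of the moment at which its call begins.
- ctrl.close_job(): hands the job in; it is judged then, once.
The state is a dict: "time_s": time; "joint_pos": joint angles; "joint_velocities": joint speeds; "joint_torque": joint torques, N m; "tool_pos": TCP position; "tcp_rot": TCP orientation; "force": force on the tool from outside, world axes, zero at the start; "ft_torque": the same for the moment, N m; "grip_width": finger opening in m; "grip_force": force on a finger pad.
Only numpy, scipy, OpenCV 4.12 (cv2) and the standard library are available. Lean on these libraries where they do the work, as an engineer would, in place of code of your own. Each camera call takes 0.05 s, during which the arm holds its last target. There are 200 camera calls.

TASK

Set the stirrer's speed: with a fingertip against the side of the dial's upright fin, push the black dial clockwise until its white index line lines up with the red flag on the scale, without pinching the fin and without shifting the flag. Only when the dial is set, press the green start button down with a fingertip and let it come up again. Leave the red stop button alone, and do not pick up or disturb the beaker, the jars, the cork or anything else standing around.

Things in the scene. Friction and masses are not known exactly. Their poses are not given: they have to be found in the camera images.
- stirrer: white magnetic stirrer, fixed to the worktop, 310 (x) by 270 (y) by 45 mm high. Origin on the worktop right under the dial's axis; its own +x runs from the dial to the round white stirring plate (centre at x +155 mm, 116 mm across, top 52 mm above the worktop), its +y to the left as seen from the front, z up. The deck is 45 mm above the worktop and reaches from x -85 to +225 mm.
- dial (a joint): angle of the black dial (rad), turns about the stirrer's vertical axis, stops at -2.3 and +2.3. At 0 the index line points along the stirrer's +x; the value grows as the dial turns clockwise seen from above, so at a value q the index points at angle -q in the stirrer's frame. It has friction (about 0.06 N m), no spring and no detents, and stays where it is left. It always starts anticlockwise of the flag.
- dial_centre (a point): point on the dial's axis at its flat top face, 55.5 mm above the worktop. The dial is a black disc 102 mm across and 9 mm thick. Axes: turn with the dial; its own x runs along the index line.
- fin_mid (a point): centre of the dial's upright finger fin, 21 mm from the axis along the index line. The fin is black with a white line on top, runs radially from 6 to 36 mm from the axis, is 12 mm thick and 28 mm high: from the dial's top face to 82.5 mm above the worktop. Its own x runs outward along the index line. Its anticlockwise side is pushed to turn the dial clockwise; fingers pressing its left and right halves (dial_c1 and dial_c2, each 6 mm thick) at once count as pinching.
- index_tip (a point): outer end of the white index line on the dial's rim, 53 mm from the axis, 51 mm above the worktop.
- flag (a joint): angle of the red flag (rad), counted exactly as the dial's: when dial equals flag the index line points at the flag. A stiff slider, not to be moved.
- flag_tip (a point): inner end of the red flag, a tab 6 mm wide with a broader 14 mm tail, up to 7 mm above the deck, on the scale just outside the dial, 53 to 75 mm from the axis; the point lies 53 mm from the axis and 51 mm above the worktop. The scale lines are 10 degrees (9 mm) apart.
- start (a joint): travel of the green start button (m): 0 up, 0.006 fully down; a spring pushes it up, fully down takes about 5 N.
- start_top (a point): centre of the top face of the green start button, 28 mm across, on the deck 105 mm to one side of the dial's axis (left or right varies); pressed straight down.
- stop (a joint): travel of the red stop button (m), the same kind, on the other side of the dial. Not to be pressed.
- stop_top (a point): centre of the top face of the red stop button, 28 mm across.
- beaker: small glass beaker 55 mm across, 70 mm high, standing loose on the stirring plate; origin at its underside.
- red_jar: white jar with a red lid, 45 mm across, 40 mm high, standing loose on the stirrer's deck beside the stirring plate; origin at its underside.
- cork: cork stopper 30 mm across, 22 mm high, standing loose on the deck on the other side of the plate; origin at its underside.
- blue_jar: white jar with a blue lid, 50 mm across, 46 mm high, loose on the worktop to the left; origin at its underside.
- amber: amber glass bottle with a black cap, 48 mm across, 100 mm high, loose on the worktop to the right; origin at its underside.
- roll: roll of labels, 70 mm across, 36 mm high, loose on the worktop to the right; origin at its underside.

How it is judged:
By the outcome, as a careful person would: the job done as asked, in the order asked, and still so for the second after the job is handed in, with the robot touching nothing.
It also fails if it takes over 48 s, if anything falls off the work surface, if the arm or the gripper's body presses on something with over 40 N, if the wrist force passes 120 N, or if a joint passes its speed limit or range.

## Working session

There is one attempt and no reset: what is moved stays moved. The work goes in short steps, Python scripts to look and compute and a tool call to move; the robot and the scene stay as the last step left them, time stands still between calls to the robot, and variables do not carry over. Pictures are saved under pics/ and viewed, at most 13 in all, crops included, and the job is handed in when it is done.

Besides the shell and the picture viewer there is one more tool, called after "Request:" by a JSON object that holds its "op" and its "data", one argument or row to a line. arm_command: Moves the arm, as the interface text tells. Scaled input: -1 to 1 covers 120 mm each way for a shift and 90 degrees each way for a turn. Its arguments: {"type":"object","properties":{"rows":{"type":"string"},"grip_force":{"type":"number"}},"required":["rows"]}

```bash
mkdir -p pics
cat > h.py <<'E'
import numpy as np, cv2, pickle
from plant import ctrl
def K(s): return np.array([[s['fx'],0,s['cx']],[0,s['fy'],s['cy']],[0,0,1.]])
def ray(s,uv,z):
    p=cv2.undistortPoints(np.array([[uv]],float),K(s),np.array(s['distortion'],float))[0,0]
    T=np.array(s['pose']); d=T[:3,:3]@[p[0],p[1],1]; o=T[:3,3]
    return o+d*(z-o[2])/d[2]
def proj(s,P):
    Ti=np.linalg.inv(np.array(s['pose'])); 
    return cv2.projectPoints(np.atleast_2d(P).astype(float),cv2.Rodrigues(Ti[:3,:3])[0],Ti[:3,3],K(s),np.array(s['distortion'],float))[0][:,0]
E
python3 - <<'E'
from h import *
for n in("top","side"):
    s=ctrl.snapshot(n); cv2.imwrite(f"pics/{n}0.png",s['frame']); pickle.dump(s,open(n+"0.pkl","wb")); print(n,np.round(s['pose'],3).tolist(),s['fx'])
print(ctrl.get_state())
E
```

```text
top [[0.012, -0.983, 0.182, 0.395], [-1.0, -0.017, -0.025, -0.089], [0.027, -0.182, -0.983, 1.085], [0.0, 0.0, 0.0, 1.0]] 461.8217444857416
side [[0.997, -0.048, 0.065, 0.519], [-0.08, -0.501, 0.862, -1.159], [-0.009, -0.864, -0.503, 0.694], [0.0, 0.0, 0.0, 1.0]] 534.2378354186534
{'time_s': 0.1, 'joint_pos': array([ 1.21078148,  0.41186148, -0.01272214,  1.59696928,  0.00560348,
        1.13431236, -0.08219507]), 'joint_velocities': array([-0.00029669, -0.00174277,  0.00162944, -0.00275973,  0.00076265,
        0.00122608, -0.00031907]), 'joint_torque': array([ 5.46860116e-03, -6.01822972e+01,  6.85270093e-01, -3.00086582e+01,
        1.40047667e-02,  6.40420316e-03, -3.45107162e-05]), 'tool_pos': array([ 0.17973547, -0.59839382,  0.40390736]), 'tcp_rot': array([-3.14008156e+00,  1.06189583e-04,  2.91854854e-01]), 'force': array([ 1.66647298, -0.45358297,  0.42692589]), 'ft_torque': array([0.01925245, 0.0056555 , 0.00174953]), 'grip_force': 0.0, 'grip_width': 0.08529590846959063}
```

View pics/top0.png

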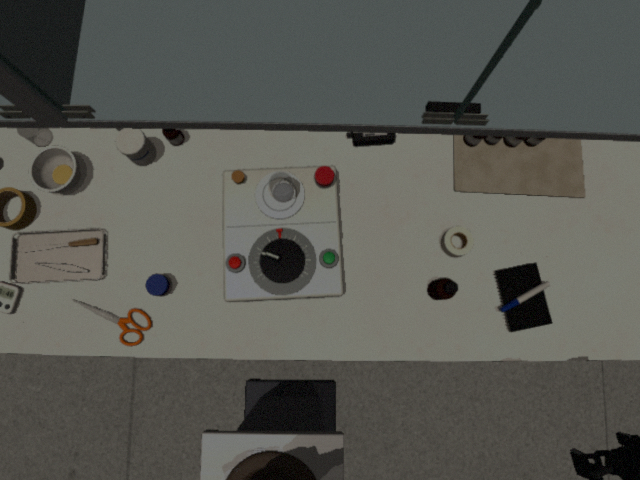

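View pics/side0.png

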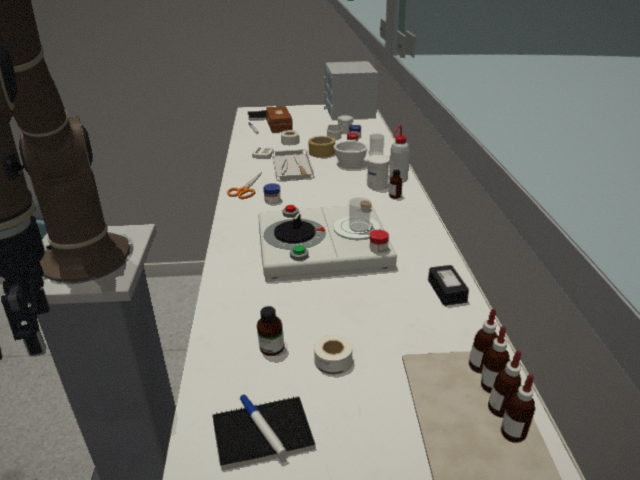

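The top view shows the dial at about (282,261) with its index pointing left to (263,254). The red flag is at (281,233), the green start button at (329,258) and the red stop button at (236,263). The side view agrees with this. Next I'll measure them.

```bash
cat > meas.py <<'E'
from h import *
def cent(m): 
    n,l,st,c=cv2.connectedComponentsWithStats(m.astype(np.uint8)); return [(st[i,4],c[i]) for i in range(1,n) if st[i,4]>=8]
def red(f): f=f.astype(int); return (f[...,2]>90)&(f[...,2]>2*f[...,1])&(f[...,2]>2*f[...,0])
def green(f): f=f.astype(int); return (f[...,1]>70)&(f[...,1]>1.6*f[...,2])&(f[...,1]>1.3*f[...,0])
E
python3 - <<'E'
from meas import *
s=pickle.load(open("top0.pkl","rb")); f=s['frame']
for nm,m in(("red",red(f)),("green",green(f))):
    for a,c in cent(m):
        if 200<c[0]<360 and 150<c[1]<310: print("top",nm,a,c,ray(s,c,.053),ray(s,c,.05))
g=pickle.load(open("side0.pkl","rb")); 
for nm,m in(("red",red(g['frame'])),("green",green(g['frame']))):
    for a,c in cent(m):
        if 250<c[0]<400 and 190<c[1]<280: print("side",nm,a,c,ray(g,c,.053))
# stirrer outline
gr=f.astype(int).sum(2)
dk=(gr<110).astype(np.uint8); dk[:, :230]=0; dk[:,335:]=0; dk[:215]=0; dk[:,:]*=1; dk[305:]=0
cs,_=cv2.findContours(dk,cv2.RETR_EXTERNAL,cv2.CHAIN_APPROX_NONE)
for c in sorted(cs,key=cv2.contourArea)[-2:]:
    e=cv2.fitEllipse(c); print(e, ray(s,e[0],.0555))
cv2.imwrite("pics/top0z.png",cv2.resize(f[160:305,215:350],None,fx=4,fy=4,interpolation=cv2.INTER_CUBIC))
E
```

```text
top red 251 [323.87250996 174.52988048] [ 0.73641694 -0.10712851  0.053     ] [ 0.73741039 -0.10718043  0.05      ]
top red 25 [278.76 231.52] [ 0.59888781 -0.00624885  0.053     ] [ 0.59948165 -0.00600765  0.05      ]
top red 99 [233.90909091 262.07070707] [0.52722289 0.09229652 0.053     ] [0.5276085  0.09282406 0.05      ]
top green 95 [328.36842105 257.30526316] [ 0.54150113 -0.11982658  0.053     ] [ 0.54192823 -0.11991539  0.05      ]
side red 39 [289.79487179 207.17948718] [0.52620719 0.11207524 0.053     ]
side red 16 [320.625 228.625] [ 0.59890244 -0.01260514  0.053     ]
side red 149 [378.59731544 234.59731544] [ 0.73593552 -0.05557469  0.053     ]
side green 68 [298.60294118 248.29411765] [ 0.54107195 -0.1008911   0.053     ]
((240.49801635742188, 262.50628662109375), (1.0004916191101074, 18.645355224609375), 0.024688126519322395) [0.52616742 0.07705421 0.0555    ]
((283.05810546875, 260.9857482910156), (41.473915100097656, 44.75159454345703), 36.51397705078125) [ 0.53117368 -0.01813881  0.0555    ]
```

View pics/top0z.png

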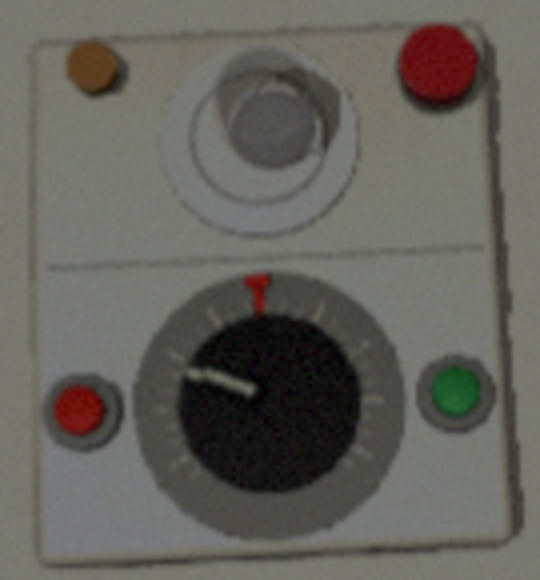

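The crop confirms the layout, with the index line running from (255,392) to (190,372) and the flag at (258,290) in crop pixels. Next I'll get button heights from the two views, plus the index and flag angles.

```bash
cat >> meas.py <<'E'
from scipy.optimize import least_squares
def tri(views):
    r=least_squares(lambda P:np.concatenate([proj(s,P)[0]-uv for s,uv in views]),[.53,0,.05]); return r.x,r.cost
def white(s,C):
    """white index pixels near dial centre C, as (u,v)"""
    f=s['frame'].astype(int).sum(2); u,v=np.meshgrid(np.arange(640),np.arange(480))
    c=proj(s,[C[0],C[1],.0555])[0]; e=proj(s,[C[0],C[1]+.045,.0555])[0]; R=np.hypot(*(e-c))
    m=(f>170)&(np.hypot(u-c[0],v-c[1])<R)
    return np.argwhere(m)[:,::-1].astype(float),c,R
E
python3 - <<'E'
from meas import *
t=pickle.load(open("top0.pkl","rb")); g=pickle.load(open("side0.pkl","rb"))
st,c1=tri([(t,[328.37,257.31]),(g,[298.6,248.29])]); sp,c2=tri([(t,[233.91,262.07]),(g,[289.8,207.18])])
fl,c3=tri([(t,[278.76,231.52]),(g,[320.6,228.6])])
print(st,c1,sp,c2,fl,c3,np.hypot(*(st-sp)[:2]))
C=(st+sp)[:2]/2; d=(sp-st)[:2]; yaw=np.arctan2(-d[0],d[1]); print("C",C,"yaw",np.degrees(yaw))
f=ray(t,[278.76,231.52],.051)[:2]-C; print("flag r,ang world",np.hypot(*f),np.degrees(np.arctan2(f[1],f[0])))
p,c,R=white(t,C); print(len(p),c,R)
for z in(.0825,.0555):
    w=np.array([ray(t,q,z)[:2] for q in p]); vx,vy,x0,y0=cv2.fitLine(w.astype(np.float32),cv2.DIST_HUBER,0,.01,.01).ravel()
    a=np.degrees(np.arctan2(vy,vx)); pr=(w-C)@[vx,vy]; off=(np.array([x0,y0])-C)@[-vy,vx]
    print(z,"ang",a,"along",pr.min(),pr.max(),"perp off",off)
print(proj(t,[[C[0]+.155*np.cos(yaw),C[1]+.155*np.sin(yaw),.052]]))
E
```

```text
[ 0.54028654 -0.11947591  0.064187  ] 0.0303982282664871 [0.52594133 0.09038982 0.06389504] 0.003279996117235086 [ 0.59946036 -0.00596732  0.04940211] 0.003926208526457478 0.2103554412655718
C [ 0.53311393 -0.01454305] yaw 3.910326281303227
flag r,ang world 0.06670776172142605 7.281647479879683
44 [281.47955388 260.10248643] 20.07000890898144
0.0825 ang 74.06677 along 0.006467545990237622 0.040568890252862866 perp off -0.001273141451513364
0.0555 ang 74.06693 along 0.009600009226821967 0.04461935562883893 perp off -0.004343155642377309
[[279.01687645 193.92491847]]
```

Request:
{"op": "arm_command", "data": {
  "rows": ".06 .12 0 .02 0;.12 .25 0 .03 0;.19 .38 0 .05 0;.25 .5 0 .06 0;.31 .62 0 .08 0;.38 .75 0 .095 0;.44 .88 0 .11 0;.5 1 0 .127 0",
  "grip_force": 20
}}

```text
time_s: 1.1
tool_pos: [0.2403, -0.4775, 0.4047]
tcp_rot: [3.142, 0.0, 0.493]
force: [-0.0, 0.2, 0.4]
grip_width: 0.0
grip_force: 0.0
```

Request:
{"op": "arm_command", "data": {
  "rows": ".06 .12 0 .02 0;.12 .25 0 .03 0;.19 .38 0 .05 0;.25 .5 0 .06 0;.31 .62 0 .08 0;.38 .75 0 .095 0;.44 .88 0 .11 0;.5 1 0 .127 0"
}}

```text
time_s: 2.1
tool_pos: [0.3003, -0.3575, 0.4047]
tcp_rot: [3.142, 0.0, 0.693]
force: [-0.2, 0.7, 0.6]
grip_width: 0.0001
grip_force: 0.0
```

Request:
{"op": "arm_command", "data": {
  "rows": ".06 .12 0 .02 0;.12 .25 0 .03 0;.19 .38 0 .05 0;.25 .5 0 .06 0;.31 .62 0 .08 0;.38 .75 0 .095 0;.44 .88 0 .11 0;.5 1 0 .127 0"
}}

```text
time_s: 3.1
tool_pos: [0.3603, -0.2375, 0.4047]
tcp_rot: [3.142, 0.0, 0.892]
force: [0.3, -0.3, 0.0]
grip_width: -0.0002
grip_force: 0.0
```

Request:
{"op": "arm_command", "data": {
  "rows": ".06 .12 0 .02 0;.12 .25 0 .03 0;.19 .38 0 .05 0;.25 .5 0 .06 0;.31 .62 0 .08 0;.38 .75 0 .095 0;.44 .88 0 .11 0;.5 1 0 .127 0"
}}

```text
time_s: 4.1
tool_pos: [0.4203, -0.1175, 0.4047]
tcp_rot: [-3.142, -0.0, 1.092]
force: [0.6, -0.3, -0.1]
grip_width: 0.0002
grip_force: 0.0
```

Request:
{"op": "arm_command", "data": {
  "rows": ".06 .12 0 .02 0;.12 .25 0 .03 0;.19 .38 -.1 .05 0;.25 .5 -.2 .06 0;.31 .62 -.3 .08 0;.38 .75 -.4 .095 0;.44 .88 -.5 .11 0;.5 1 -.6 .127 0"
}}

```text
time_s: 5.1
tool_pos: [0.4803, 0.0025, 0.3318]
tcp_rot: [-3.141, -0.0, 1.291]
force: [0.9, -0.4, -0.1]
grip_width: -0.0004
grip_force: 0.0
```

Run:
```python
from h import *
s=ctrl.snapshot("wrist"); cv2.imwrite("pics/w1.png",s['frame']); pickle.dump(s,open("w1.pkl","wb")); print(np.round(s['pose'],3).tolist(),ctrl.get_state()['tool_pos'])
```

```text
[[0.961, -0.261, -0.088, 0.503], [-0.275, -0.911, -0.306, 0.081], [-0.0, 0.318, -0.948, 0.299], [0.0, 0.0, 0.0, 1.0]] [0.48047235 0.00425    0.33067419]
```

View pics/w1.png

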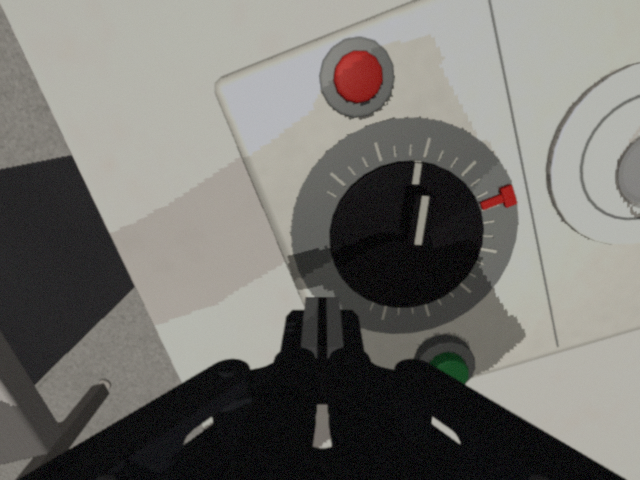

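The wrist view shows the fin line running from (419,245) to (425,197) and the rim index at (418,173). The flag's inner end is at (483,206), and the shut fingertips are at (322,300). I'll refine the angles from these.

```bash
cat >> meas.py <<'E'
def wm(s,C,blob=True):
    f=s['frame']; A=lambda p:np.degrees(np.arctan2(p[1]-C[1],p[0]-C[0])); R=lambda p:np.hypot(p[0]-C[0],p[1]-C[1])
    for a,c in cent(red(f)):
        p=ray(s,c,.051)
        if R(p)<.08: print("flag",a,c.round(1),"r %.4f ang %.2f"%(R(p),A(p)))
        elif R(p)<.12: print("stop",ray(s,c,.064).round(4))
    for a,c in cent(green(f)): print("green",a,ray(s,c,.064).round(4))
    g=f.astype(int).sum(2)
    for a,c in cent(g>330):
        if a<12 or a>2000: continue
        p=ray(s,c,.0555); q=ray(s,c,.0825)
        if R(q)<.034: print("fin",a,c.round(1),"r %.4f ang %.2f"%(R(q),A(q)))
        elif R(p)<.054: print("rim",a,c.round(1),"r %.4f ang %.2f"%(R(p),A(p)))
E
python3 - <<'E'
from meas import *
s=pickle.load(open("w1.pkl","rb")); C=np.array([.5331,-.0145]); wm(s,C)
f=s['frame'].astype(int).sum(2); m=(f<120).astype(np.uint8); m[310:]=0; m[:120]=0; m[:,:322]=0; m[:,492:]=0
c=max(cv2.findContours(m,0,cv2.CHAIN_APPROX_NONE)[0],key=cv2.contourArea); e=cv2.fitEllipse(cv2.convexHull(c)); print(e,ray(s,e[0],.0555))
print(ray(s,(302,298),.157),ray(s,(342,298),.157))
E
```

```text
stop [0.5258 0.0906 0.064 ]
flag 431 [500.9 198.2] r 0.0651 ang 8.55
green 246 [ 0.5433 -0.1151  0.064 ]
rim 130 [416.4 173.2] r 0.0439 ang 70.63
fin 332 [421.3 219.8] r 0.0216 ang 71.54
rim 37 [489.1 221.7] r 0.0532 ang -2.27
rim 28 [488.  235.7] r 0.0524 ang -12.54
((405.71563720703125, 234.2290496826172), (144.59165954589844, 155.56700134277344), 64.87840270996094) [ 0.53293579 -0.0101275   0.0555    ]
[0.47466781 0.01307287 0.157     ] [0.49008493 0.00865877 0.157     ]
```

Request:
{"op": "arm_command", "data": {
  "rows": ".12 .08 -.05 0 0;.25 .16 -.1 0 0;.25 .16 -.25 0 0;.25 .16 -.4 0 0;.25 .16 -.55 0 0;.25 .16 -.7 0 0;.25 .16 -.775 0 0;.25 .16 -.775 0 0"
}}

```text
time_s: 6.15
tool_pos: [0.5096, 0.0206, 0.239]
tcp_rot: [-3.14, 0.0, 1.289]
force: [0.0, -0.5, 0.3]
grip_width: -0.0001
grip_force: 0.0
```

```bash
cat > arc.py <<'E'
from meas import *
def arc(P0,yaw0,phis,o,r=.028,C=(.5331,-.0145)):
    for ph in phis:
        a=np.radians(ph); P=np.array(C)+r*np.array([np.cos(a),np.sin(a)])+o*np.array([-np.sin(a),np.cos(a)])
        print(ph,((P-P0)/.12).round(3),round((ph-yaw0)/90,3))
E
python3 - <<'E'
from arc import *
st=ctrl.get_state(); print(st['tool_pos'],st['tcp_rot'],st['force'])
arc((.5103,.0217),74.1,[74,70,66,62,58,54,50,46],.0205)
s=ctrl.snapshot("wrist"); wm(s,(.5331,-.0145)); cv2.imwrite("pics/w2.png",s['frame'])
E
```

```text
[0.50956714 0.02060491 0.23901059] [-3.14033865e+00  3.09352279e-04  1.28931617e+00] [ 0.02156867 -0.48699081  0.26275091]
74 [ 0.09 -0.03] -0.001
70 [ 0.109 -0.024] -0.046
66 [ 0.129 -0.019] -0.09
62 [ 0.149 -0.015] -0.134
58 [ 0.169 -0.013] -0.179
54 [ 0.189 -0.012] -0.223
50 [ 0.209 -0.013] -0.268
46 [ 0.229 -0.015] -0.312
stop [0.526  0.0907 0.064 ]
flag 834 [531.8 300.2] r 0.0656 ang 8.99
rim 164 [408.2 264.3] r 0.0468 ang 70.46
```

View pics/w2.png

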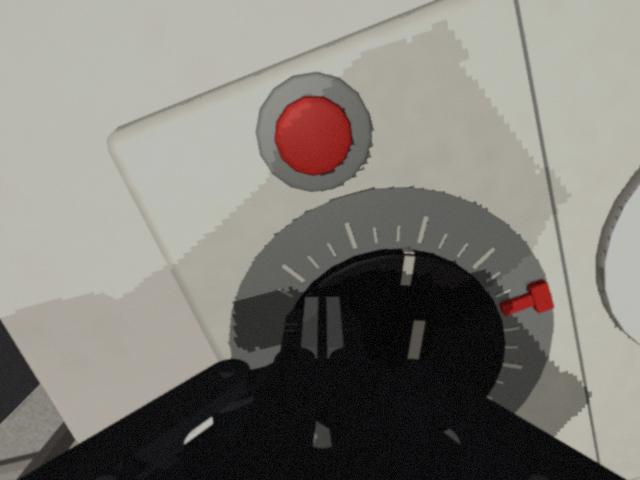

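The fingertips at (322,320) stand clear on the anticlockwise side of the fin at (415,340). The rim index at (408,264) and the flag at (530,300) are both visible. I'll start pushing along the arc.

Request:
{"op": "arm_command", "data": {
  "rows": ".09 -.03 0 0 0;.11 -.024 0 -.046 0;.13 -.019 0 -.09 0;.15 -.015 0 -.134 0;.17 -.013 0 -.179 0;.19 -.012 0 -.223 0;.21 -.013 0 -.268 0;.23 -.015 0 -.312 0"
}}

```text
time_s: 7.2
tool_pos: [0.5377, 0.0186, 0.2401]
tcp_rot: [-3.142, 0.0, 0.797]
force: [-2.8, 0.5, 0.9]
grip_width: 0.0
grip_force: 1.1
```

Run:
```python
from arc import *
st=ctrl.get_state(); print(st['tool_pos'],st['tcp_rot'],st['force'])
s=ctrl.snapshot("wrist"); wm(s,(.5331,-.0145)); cv2.imwrite("pics/w3.png",s['frame'])
arc((.5103+.23*.12,.0217-.015*.12),46,[43,40,37,34,31,28,25,22],.0205)
```

```text
[0.53774751 0.01858123 0.24013304] [-3.14157931e+00  3.27636736e-04  7.96618557e-01] [-2.80393388  0.46121588  0.94156736]
stop [0.5262 0.0906 0.064 ]
flag 307 [477.5 238.9] r 0.0715 ang 6.49
rim 12 [250.9 325.4] r 0.0539 ang 117.57
fin 143 [321.3 441.1] r 0.0288 ang -179.12
43 [ 0.014 -0.003] -0.033
40 [ 0.029 -0.006] -0.067
37 [ 0.044 -0.01 ] -0.1
34 [ 0.058 -0.015] -0.133
31 [ 0.072 -0.02 ] -0.167
28 [ 0.086 -0.026] -0.2
25 [ 0.099 -0.033] -0.233
22 [ 0.112 -0.041] -0.267
```

View pics/w3.png

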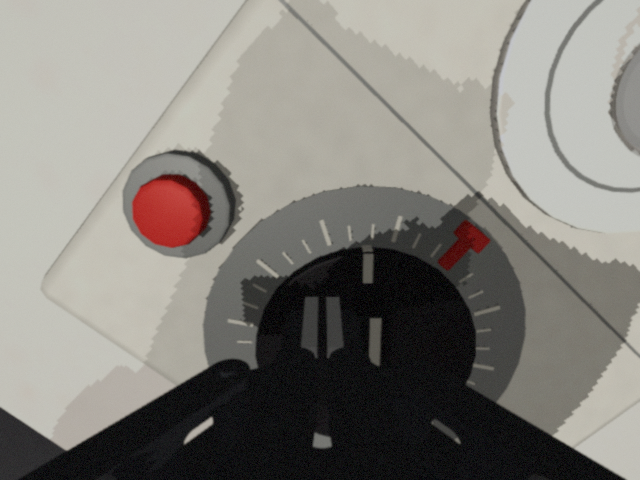

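The fin at (375,340) is now being pushed by the left fingertip pair. The rim index is at (368,264) and the flag at (463,245), both in shade, so I'll lower the thresholds.

```bash
cat > ang.py <<'E'
from meas import *
def ang(s,C=np.array([.5331,-.0145]),zr=.0555,thr=190):
    f=s['frame'].astype(int); out={}
    m=(f[...,2]>60)&(f[...,2]>2*f[...,1])&(f[...,2]>2*f[...,0])
    for nm,m,z,lo,hi,rg in(("flag",m,.051,.05,.08,(-30,40)),("rim",f.sum(2)>thr,zr,.035,.0505,(-20,90))):
        for a,c in cent(m&(np.arange(480)[:,None]<480)) if nm=="flag" else []:
            p=ray(s,c,z)[:2]-C
            if lo<np.hypot(*p)<hi: out[nm]=(a,c.round(1),round(np.hypot(*p),4),round(np.degrees(np.arctan2(p[1],p[0])),2))
        if nm=="rim":
            v,u=np.nonzero(m); k=cv2.undistortPoints(np.stack([u,v],1)[:,None].astype(float),K(s),np.array(s['distortion'],float))[:,0]
            T=np.array(s['pose']); d=np.c_[k,np.ones(len(k))]@T[:3,:3].T; P=(T[:3,3]+d*((z-T[2,3])/d[:,2])[:,None])[:,:2]-C
            r=np.hypot(*P.T); a=np.degrees(np.arctan2(P[:,1],P[:,0])); ok=(r>lo)&(r<hi)&(a>rg[0])&(a<rg[1])
            mm=np.zeros(m.shape,bool); mm[v[ok],u[ok]]=1
            for n,c in cent(mm):
                p=ray(s,c,z)[:2]-C; out["rim%d"%n]=(c.round(1),round(np.hypot(*p),4),round(np.degrees(np.arctan2(p[1],p[0])),2))
    print(out)
E
python3 - <<'E'
from ang import *
s=ctrl.snapshot("wrist"); pickle.dump(s,open("w3.pkl","wb")); ang(s); print(ray(s,(375,318),.0825),ray(s,(375,363),.0825))
E
```

```text
{'flag': (np.int32(1078), array([462.8, 244.2]), np.float64(0.0663), np.float64(8.95)), 'rim259': (array([367.8, 268.7]), np.float64(0.044), np.float64(46.47)), 'rim28': (array([309.5, 302. ]), np.float64(0.0381), np.float64(87.05))}
[0.55796272 0.0119844  0.0825    ] [ 0.54515088 -0.00223264  0.0825    ]
```

Request:
{"op": "arm_command", "data": {
  "rows": ".014 -.003 0 -.033 0;.029 -.006 0 -.067 0;.044 -.01 0 -.1 0;.058 -.015 0 -.133 0;.072 -.02 0 -.167 0;.086 -.026 0 -.2 0;.099 -.033 0 -.233 0;.112 -.041 0 -.267 0"
}}

```text
time_s: 8.3
tool_pos: [0.5511, 0.0141, 0.2401]
tcp_rot: [-3.141, -0.0, 0.38]
force: [-1.5, 1.7, 0.6]
grip_width: -0.0002
grip_force: 1.0
```

Run:
```python
from ang import *
from arc import arc
st=ctrl.get_state(); print(st['tool_pos'],st['tcp_rot'],st['force'])
s=ctrl.snapshot("wrist"); pickle.dump(s,open("w4.pkl","wb")); cv2.imwrite("pics/w4.png",s['frame']); ang(s)
arc((.5379+.112*.12,.0199-.041*.12),22,[20,18,16,15,14,13,12,12],.0205)
```

```text
[0.55109885 0.01408264 0.24006753] [-3.14137033e+00 -3.58899709e-04  3.80132231e-01] [-1.46585492  1.74996896  0.59225251]
{'flag': (np.int32(1097), array([409., 217.]), np.float64(0.0672), np.float64(8.26)), 'rim282': (array([367.5, 269.1]), np.float64(0.0441), np.float64(23.15)), 'rim125': (array([309.9, 305.2]), np.float64(0.0371), np.float64(64.79))}
20 [ 0.009 -0.005] -0.022
18 [ 0.017 -0.011] -0.044
16 [ 0.025 -0.017] -0.067
15 [ 0.029 -0.02 ] -0.078
14 [ 0.033 -0.023] -0.089
13 [ 0.037 -0.027] -0.1
12 [ 0.041 -0.03 ] -0.111
12 [ 0.041 -0.03 ] -0.111
```

View pics/w4.png

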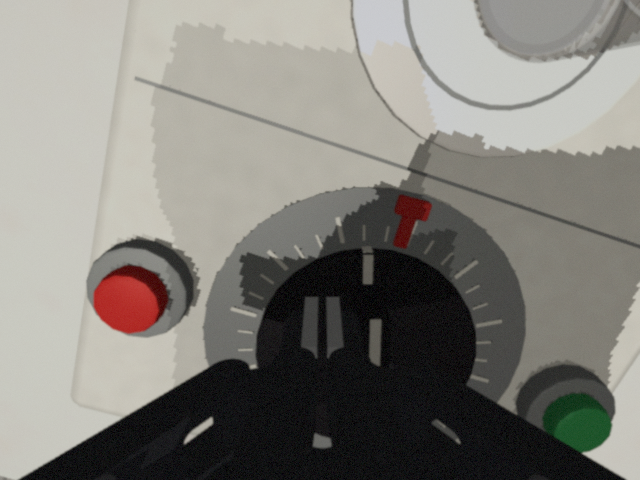

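The rim index is at (367,268), close to the flag at (409,217), with about 15° to go. I'll push 10° more and look again.

Request:
{"op": "arm_command", "data": {
  "rows": ".009 -.005 0 -.022 0;.017 -.011 0 -.044 0;.025 -.017 0 -.067 0;.029 -.02 0 -.078 0;.033 -.023 0 -.089 0;.037 -.027 0 -.1 0;.041 -.03 0 -.111 0;.041 -.03 0 -.111 0"
}}

```text
time_s: 9.35
tool_pos: [0.5559, 0.0103, 0.2397]
tcp_rot: [3.141, -0.0, 0.205]
force: [0.7, 1.9, 1.6]
grip_width: 0.0001
grip_force: 0.9
```

Run:
```python
from ang import *
from arc import arc
s=ctrl.snapshot("wrist"); pickle.dump(s,open("w5.pkl","wb")); cv2.imwrite("pics/w5.png",s['frame'][150:400,240:520].repeat(2,0).repeat(2,1)); 
for C in([.5331,-.0145],[.5331,-.0125],[.5351,-.0145]): ang(s,np.array(C))
# flag inner end/rim line geometry
arc((.5513+.041*.12,.0150-.03*.12),12,[11,10,9,8,7.5,7,6.5,6],.0205)
```

```text
{'flag': (np.int32(1095), array([381.4, 212.7]), np.float64(0.0674), np.float64(7.88)), 'rim275': (array([368., 269.]), np.float64(0.0442), np.float64(12.45)), 'rim139': (array([309.9, 304.5]), np.float64(0.0372), np.float64(53.79))}
{'flag': (np.int32(1095), array([381.4, 212.7]), np.float64(0.0671), np.float64(6.19)), 'rim275': (array([368., 269.]), np.float64(0.0438), np.float64(9.89)), 'rim87': (array([309.7, 302.2]), np.float64(0.0365), np.float64(50.86)), 'rim144': (array([257.6, 323.1]), np.float64(0.0494), np.float64(80.25))}
{'flag': (np.int32(1095), array([381.4, 212.7]), np.float64(0.0654), np.float64(8.12)), 'rim19': (array([367.7, 251.5]), np.float64(0.0501), np.float64(13.31)), 'rim275': (array([368., 269.]), np.float64(0.0423), np.float64(13.03)), 'rim103': (array([309.7, 303. ]), np.float64(0.0366), np.float64(55.63))}
11 [ 0.004 -0.004] -0.011
10 [ 0.007 -0.007] -0.022
9 [ 0.011 -0.011] -0.033
8 [ 0.015 -0.014] -0.044
7.5 [ 0.016 -0.016] -0.05
7 [ 0.018 -0.018] -0.056
6.5 [ 0.02 -0.02] -0.061
6 [ 0.022 -0.022] -0.067
```

View pics/w5.png

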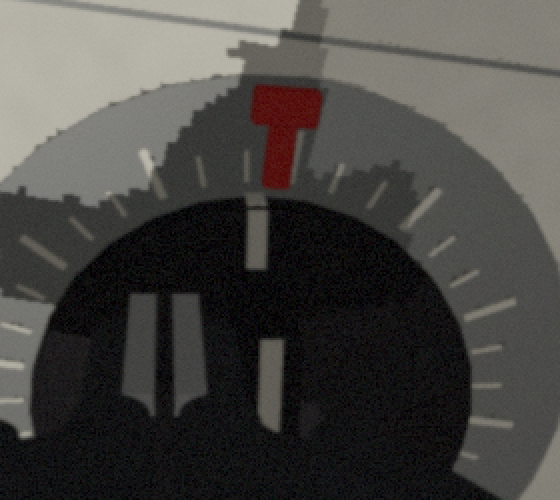

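The index end is at (256,196) in the crop and the flag's inner end at (277,187), so a few degrees remain. I'll measure the flag's offset from the index line itself, which doesn't depend on the assumed centre.

```bash
cat > al.py <<'E'
from meas import *
def pts(s,m,z):
    v,u=np.nonzero(m); return np.array([ray(s,(a,b),z)[:2] for a,b in zip(u,v)])
def align(s,C0=np.array([.5331,-.0145]),thr=190,p=True):
    f=s['frame'].astype(int); g=f.sum(2)
    rd=(f[...,2]>60)&(f[...,2]>2*f[...,1])&(f[...,2]>2*f[...,0]); U,V=np.meshgrid(np.arange(640),np.arange(480))
    def near(m,z,rlo,rhi,alo=-15,ahi=40):
        v,u=np.nonzero(m); T=np.array(s['pose']); k=cv2.undistortPoints(np.stack([u,v],1)[:,None].astype(float),K(s),np.array(s['distortion'],float))[:,0]
        d=np.c_[k,np.ones(len(k))]@T[:3,:3].T; P=(T[:3,3]+d*((z-T[2,3])/d[:,2])[:,None])[:,:2]; q=P-C0
        r=np.hypot(*q.T); a=np.degrees(np.arctan2(q[:,1],q[:,0])); return P[(r>rlo)&(r<rhi)&(a>alo)&(a<ahi)]
    F=near(rd,.051,.05,.08); R=near(g>thr,.0555,.036,.049); N=near(g>thr,.0825,.008,.035)
    print("n",len(F),len(R),len(N)); r,n,fl=R.mean(0),N.mean(0),F.mean(0)
    dr=lambda a:np.degrees(np.arctan2(a[1],a[0]))
    L=lambda P:dr((lambda w:w*np.sign(w[0]))(cv2.fitLine(P.astype(np.float32),cv2.DIST_HUBER,0,.01,.01).ravel()[:2]))
    d=(r-n)/np.hypot(*(r-n)); e=fl-r; off=-d[1]*e[0]+d[0]*e[1]
    print("r fin %.4f rim %.4f flag %.4f"%tuple(np.hypot(*(x-C0)) for x in(n,r,fl)),"dirs: fin->rim %.2f rimfit %.2f finfit %.2f flagfit %.2f"%(dr(r-n),L(R),L(N),L(F)))
    print("flag off index line %.2f mm -> remaining cw deg %.2f ; rim->flag dir %.2f ; C-based %.2f"%(off*1e3,-np.degrees(off/.067),dr(fl-r),dr(r-C0)-dr(fl-C0)))
E
python3 - <<'E'
from al import *
for w in("w4","w5"): align(pickle.load(open(w+".pkl","rb")))
E
```

```text
n 1097 245 440
r fin 0.0265 rim 0.0432 flag 0.0671 dirs: fin->rim 23.07 rimfit 23.03 finfit 23.97 flagfit 6.60
flag off index line -17.24 mm -> remaining cw deg 14.75 ; rim->flag dir -15.37 ; C-based 14.91
n 1095 236 545
r fin 0.0271 rim 0.0433 flag 0.0673 dirs: fin->rim 2.86 rimfit 13.84 finfit 8.65 flagfit 6.55
flag off index line -1.31 mm -> remaining cw deg 1.12 ; rim->flag dir -0.21 ; C-based 4.56
```

```bash
sed -i 's/ahi=40/ahi=22/' al.py
python3 - <<'E'
from al import *
align(pickle.load(open("w5.pkl","rb")))
s=pickle.load(open("top0.pkl","rb"))
E
```

```text
n 1095 236 437
r fin 0.0264 rim 0.0433 flag 0.0673 dirs: fin->rim 12.24 rimfit 13.84 finfit 13.88 flagfit 6.55
flag off index line -5.27 mm -> remaining cw deg 4.50 ; rim->flag dir -0.21 ; C-based 4.56
```

Request:
{"op": "arm_command", "data": {
  "rows": ".004 -.004 0 -.011 0;.004 -.004 0 -.011 0;.007 -.007 0 -.022 0;.007 -.007 0 -.022 0;.011 -.011 0 -.033 0;.011 -.011 0 -.033 0;.011 -.011 0 -.033 0;.011 -.011 0 -.033 0"
}}

```text
time_s: 10.4
tool_pos: [0.5571, 0.0089, 0.2397]
tcp_rot: [3.142, -0.0, 0.154]
force: [0.4, 3.2, 1.3]
grip_width: 0.0006
grip_force: 1.0
```

Run:
```python
from al import *
s=ctrl.snapshot("wrist"); pickle.dump(s,open("w6.pkl","wb")); align(s); print(ctrl.get_state()['force'])
```

```text
n 1097 249 451
r fin 0.0266 rim 0.0433 flag 0.0673 dirs: fin->rim 9.04 rimfit 8.37 finfit 10.29 flagfit 6.64
flag off index line -1.64 mm -> remaining cw deg 1.40 ; rim->flag dir 5.12 ; C-based 1.46
[1.99125309 1.70339803 0.36544834]
```

Request:
{"op": "arm_command", "data": {
  "rows": ".002 -.002 0 -.005 0;.003 -.003 0 -.009 0;.004 -.0045 0 -.013 0;.005 -.005 0 -.015 0;.005 -.005 0 -.015 0;.005 -.005 0 -.015 0;.005 -.005 0 -.015 0;.005 -.005 0 -.015 0"
}}

```text
time_s: 11.45
tool_pos: [0.5576, 0.0084, 0.2397]
tcp_rot: [3.142, 0.0, 0.13]
force: [1.6, 2.7, 1.6]
grip_width: -0.0002
grip_force: 1.1
```

Run:
```python
from al import *
s=ctrl.snapshot("wrist"); pickle.dump(s,open("w7.pkl","wb")); align(s); align(s,thr=220); align(s,C0=np.array([.5331,-.013])); print(ctrl.get_state()['force'],ctrl.get_state()['tool_pos'])
cv2.imwrite("pics/w7.png",s['frame'][170:380,270:480].repeat(2,0).repeat(2,1))
```

```text
n 1107 244 451
r fin 0.0265 rim 0.0433 flag 0.0674 dirs: fin->rim 7.62 rimfit 7.69 finfit 9.77 flagfit 6.79
flag off index line -0.03 mm -> remaining cw deg 0.02 ; rim->flag dir 7.56 ; C-based 0.09
n 1107 233 419
r fin 0.0266 rim 0.0434 flag 0.0674 dirs: fin->rim 7.77 rimfit 8.27 finfit 9.18 flagfit 6.79
flag off index line -0.15 mm -> remaining cw deg 0.12 ; rim->flag dir 7.42 ; C-based 0.16
n 1107 250 454
r fin 0.0264 rim 0.0433 flag 0.0672 dirs: fin->rim 7.64 rimfit 7.96 finfit 9.42 flagfit 6.79
flag off index line -0.04 mm -> remaining cw deg 0.04 ; rim->flag dir 7.53 ; C-based -0.60
[0.67085999 2.62636559 0.67488793] [0.55764268 0.00835199 0.23969114]
```

View pics/w7.png

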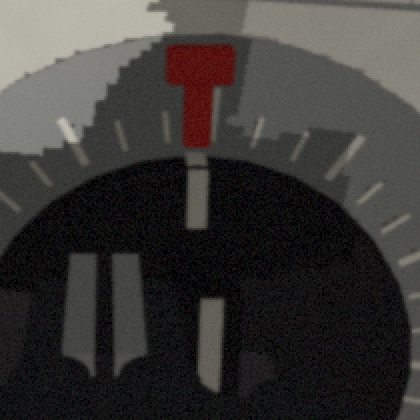

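The index line at (196,190) is in line with the flag at (197,110), with about 0.1° left. I'll back off sideways, then rise.

Request:
{"op": "arm_command", "data": {
  "rows": "-.005 .04 0 0 0;-.01 .08 0 0 0;-.013 .11 0 0 0;-.013 .11 .1 0 0;-.013 .11 .25 0 0;-.013 .11 .4 0 0;-.013 .11 .55 0 0;-.013 .11 .6 0 0"
}}

```text
time_s: 12.5
tool_pos: [0.5565, 0.0215, 0.3137]
tcp_rot: [3.141, -0.003, 0.13]
force: [-0.5, 0.1, -0.6]
grip_width: 0.0
grip_force: 0.0
```

Run:
```python
from al import *
s=ctrl.snapshot("wrist"); pickle.dump(s,open("w8.pkl","wb")); align(s,thr=200);align(s,thr=300); wm(s,(.5331,-.0145)); print(ctrl.get_state()['tool_pos'])
cv2.imwrite("pics/w8.png",s['frame'])
```

```text
n 538 112 363
r fin 0.0214 rim 0.0434 flag 0.0671 dirs: fin->rim 7.68 rimfit 6.81 finfit 7.88 flagfit 5.67
flag off index line -0.12 mm -> remaining cw deg 0.10 ; rim->flag dir 7.40 ; C-based 0.18
n 538 0 270al.py:12: RuntimeWarning: Mean of empty slice.
  print("n",len(F),len(R),len(N)); r,n,fl=R.mean(0),N.mean(0),F.mean(0)
  ret = um.true_divide(
Traceback (most recent call last):
  File "al.py", line 16, in align
    print("r fin %.4f rim %.4f flag %.4f"%tuple(np.hypot(*(x-C0)) for x in(n,r,fl)),"dirs: fin->rim %.2f rimfit %.2f finfit %.2f flagfit %.2f"%(dr(r-n),L(R),L(N),L(F)))
                                                                                                                                                        ~^^^
  File "al.py", line 14, in <lambda>
    L=lambda P:dr((lambda w:w*np.sign(w[0]))(cv2.fitLine(P.astype(np.float32),cv2.DIST_HUBER,0,.01,.01).ravel()[:2]))
                                             ~~~~~~~~~~~^^^^^^^^^^^^^^^^^^^^^^^^^^^^^^^^^^^^^^^^^^^^^^^
cv2.error: OpenCV(4.12.0) /io/opencv/modules/imgproc/src/linefit.cpp:50: error: (-215:Assertion failed) count > 0 in function 'fitLine2D_wods'
```

Request:
{"op": "arm_command", "data": {
  "rows": "-.02 -.12 0 0 0;-.04 -.25 0 0 0;-.06 -.38 0 0 0;-.08 -.5 0 0 0;-.1 -.62 0 0 0;-.11 -.75 0 0 0;-.12 -.88 0 0 0;-.135 -1 0 0 0"
}}

```text
time_s: 13.55
tool_pos: [0.5398, -0.0995, 0.3117]
tcp_rot: [3.142, -0.0, 0.13]
force: [0.2, 0.0, 0.5]
grip_width: 0.0003
grip_force: 0.0
```

Run:
```python
from meas import *
wm(pickle.load(open("w8.pkl","rb")),(.5331,-.0145)); st=ctrl.get_state(); print(st['tool_pos'],st['tcp_rot'])
wm(ctrl.snapshot("wrist"),(.5331,-.0145))
```

```text
flag 293 [377.7 176.1] r 0.0707 ang 7.51
stop [0.5261 0.0903 0.064 ]
green 1191 [ 0.5398 -0.1195  0.064 ]
fin 231 [380.9 279.3] r 0.0190 ang 8.16
[ 0.53984053 -0.09952772  0.31169381] [ 3.14151715e+00 -6.06456096e-05  1.29820011e-01]
flag 591 [171.4 125.7] r 0.0663 ang 6.43
stop [0.5249 0.0825 0.064 ]
green 1194 [ 0.5379 -0.1199  0.064 ]
fin 468 [158.2 218.5] r 0.0215 ang 6.56
```

Request:
{"op": "arm_command", "data": {
  "rows": "0 -.1 0 0 0;0 -.167 -.1 0 0;0 -.167 -.2 0 0;0 -.167 -.3 0 0;0 -.167 -.4 0 0;0 -.167 -.5 0 0;0 -.167 -.56 0 0;0 -.167 -.58 0 0"
}}

```text
time_s: 14.6
tool_pos: [0.5398, -0.1184, 0.2416]
tcp_rot: [-3.141, 0.001, 0.13]
force: [0.2, 1.0, 0.9]
grip_width: 0.0002
grip_force: 0.0
```

Request:
{"op": "arm_command", "data": {
  "rows": "0 0 -.02 0 0;0 0 -.04 0 0;0 0 -.05 0 0;0 0 -.06 0 0;0 0 -.07 0 0;0 0 -.075 0 0;0 0 -.08 0 0;0 0 -.08 0 0"
}}

```text
time_s: 15.6
tool_pos: [0.54, -0.1184, 0.2342]
tcp_rot: [3.141, -0.001, 0.13]
force: [-7.1, 2.6, 20.9]
grip_width: 0.0
grip_force: 10.2
```

Contact is at 21 N, so I'll check from the side whether the button is really down.

Run:
```python
from meas import *
s=ctrl.snapshot("side"); g=pickle.load(open("side0.pkl","rb")); c=lambda f:cv2.resize(f[225:265,270:330],None,fx=6.6,fy=6.6,interpolation=cv2.INTER_CUBIC)
cv2.imwrite("pics/s2.png",np.clip(np.hstack([c(g['frame']),c(s['frame'])]).astype(int)*1.4,0,255).astype(np.uint8))
st=ctrl.get_state();print(st['force'],st['ft_torque'],st['tool_pos'],[a for a in cent(green(s['frame'])) if a[1][0]<330])
for zz in (.045,.05,.055,.06,.064): print(zz,proj(g,[.54,-.1195-.014,zz]))
```

```text
[-6.67762012  2.06091033 20.65949161] [0.35147475 1.54338603 0.01738686] [ 0.54003558 -0.11838096  0.23427133] []
0.045 [[298.82726813 258.75222502]]
0.05 [[298.75546445 256.88643913]]
0.055 [[298.68342756 255.01272737]]
0.06 [[298.61115702 253.13105531]]
0.064 [[298.55317209 251.61996309]]
```

View pics/s2.png

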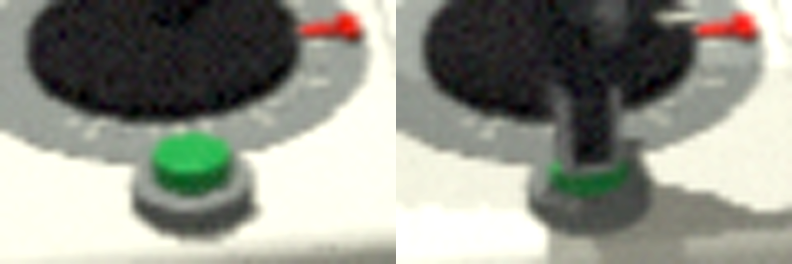

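The fingertip sits on the green cap only, and the cap has sunk to the collar. I'll release slowly and read the spring force partway up to confirm the travel.

Request:
{"op": "arm_command", "data": {
  "rows": "0 0 .01 0 0;0 0 .02 0 0;0 0 .03 0 0;0 0 .035 0 0;0 0 .035 0 0;0 0 .035 0 0;0 0 .035 0 0;0 0 .035 0 0"
}}

```text
time_s: 16.65
tool_pos: [0.54, -0.1185, 0.2367]
tcp_rot: [3.142, -0.0, 0.13]
force: [0.5, -0.1, 3.4]
grip_width: 0.0
grip_force: 1.8
```

Request:
{"op": "arm_command", "data": {
  "rows": "0 0 .05 0 0;0 0 .1 0 0;0 0 .2 0 0;0 0 .35 0 0;0 0 .5 0 0;0 0 .65 0 0;0 0 .8 0 0;0 0 .8 0 0"
}}

```text
time_s: 17.65
tool_pos: [0.5404, -0.1185, 0.335]
tcp_rot: [3.14, -0.004, 0.13]
force: [0.2, -0.5, -0.1]
grip_width: -0.0001
grip_force: 0.0
```

At 2.5 mm above the bottom the spring still pushes with 3.4 N, which means the button went all the way down. One last check of the dial and the green button before handing in.

Run:
```python
from al import *
s=ctrl.snapshot("wrist"); wm(s,(.5331,-.0145))
for t in (200,230): align(s,thr=t)
g=ctrl.snapshot("side"); print([a for a in cent(green(g['frame'])) if 250<a[1][0]<330], ctrl.get_state()['force'])
```

```text
flag 493 [154.  122.4] r 0.0661 ang 6.28
stop [0.5246 0.0818 0.064 ]
green 939 [ 0.5372 -0.1194  0.064 ]
fin 391 [140.7 206.2] r 0.0211 ang 6.35
n 509 174 438
r fin 0.0216 rim 0.0432 flag 0.0662 dirs: fin->rim 8.24 rimfit 5.91 finfit 7.80 flagfit 7.24
flag off index line -1.75 mm -> remaining cw deg 1.50 ; rim->flag dir 3.87 ; C-based 1.20
n 509 165 421
r fin 0.0215 rim 0.0433 flag 0.0662 dirs: fin->rim 8.26 rimfit 4.99 finfit 7.79 flagfit 7.24
flag off index line -1.76 mm -> remaining cw deg 1.51 ; rim->flag dir 3.84 ; C-based 1.20
[(np.int32(58), array([297.20689655, 248.72413793]))] [-0.25667358 -0.19818835 -0.18426047]
```

This oblique view mixes fin pixels into the rim mask, so I'll look again from nearer overhead.

Request:
{"op": "arm_command", "data": {
  "rows": ".02 .12 0 0 0;.04 .25 0 0 0;.06 .38 0 0 0;.08 .5 0 0 0;.1 .62 0 0 0;.11 .75 0 0 0;.12 .88 0 0 0;.135 1 0 0 0"
}}

```text
time_s: 18.75
tool_pos: [0.5561, 0.0027, 0.3327]
tcp_rot: [-3.142, -0.0, 0.13]
force: [0.0, 1.1, -0.1]
grip_width: -0.0003
grip_force: 0.0
```

Request:
{"op": "arm_command", "data": {
  "rows": "-.1 .1 0 0 0;-.2 .17 0 0 0;-.3 .17 0 0 0;-.4 .17 0 0 0;-.4 .17 0 0 0;-.4 .17 0 0 0;-.4 .17 0 0 0;-.4 .17 0 0 0"
}}

```text
time_s: 19.75
tool_pos: [0.5083, 0.0219, 0.3326]
tcp_rot: [-3.142, 0.0, 0.13]
force: [-1.4, 1.0, 0.3]
grip_width: 0.0001
grip_force: 0.0
```

Run:
```python
from al import *
s=ctrl.snapshot("wrist"); pickle.dump(s,open("w9.pkl","wb"))
for w in("w8","w9"):
    for t in (170,200): align(pickle.load(open(w+".pkl","rb")),thr=t)
cv2.imwrite("pics/w9.png",s['frame'])
```

```text
n 538 126 387
r fin 0.0213 rim 0.0432 flag 0.0671 dirs: fin->rim 7.96 rimfit 7.56 finfit 8.07 flagfit 5.67
flag off index line -0.28 mm -> remaining cw deg 0.24 ; rim->flag dir 7.28 ; C-based 0.26
n 538 112 363
r fin 0.0214 rim 0.0434 flag 0.0671 dirs: fin->rim 7.68 rimfit 6.81 finfit 7.88 flagfit 5.67
flag off index line -0.12 mm -> remaining cw deg 0.10 ; rim->flag dir 7.40 ; C-based 0.18
n 526 159 401
r fin 0.0220 rim 0.0432 flag 0.0662 dirs: fin->rim 7.53 rimfit 7.36 finfit 7.47 flagfit 5.42
flag off index line -0.03 mm -> remaining cw deg 0.02 ; rim->flag dir 7.46 ; C-based 0.19
n 526 142 364
r fin 0.0222 rim 0.0431 flag 0.0662 dirs: fin->rim 7.44 rimfit 8.98 finfit 7.52 flagfit 5.42
flag off index line 0.11 mm -> remaining cw deg -0.10 ; rim->flag dir 7.72 ; C-based 0.05
```

View pics/w9.png

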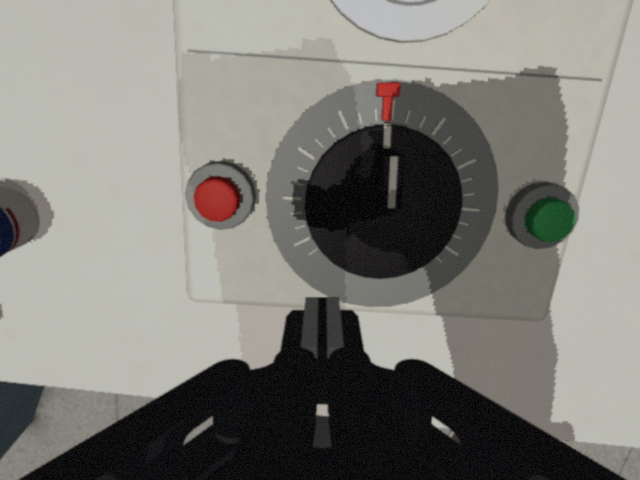

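The index at (388,135) points straight at the flag at (388,105). Both buttons are up and the arm is clear.

```bash
python3 -c "
from plant import ctrl
print(ctrl.close_job())"
```

```text
the job is handed in; nothing more can be done
None
```

The job is handed in: I pushed the dial clockwise to within about 0.2° of the red flag, then pressed the green start button fully and let it come back up. I didn't touch the stop button or any of the loose items, and the clock stood at about 20 s of the 48 s allowed. The hand-in returned no verdict.

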